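Run the rivets home along the cover edge

ROBOT

A 6-joint arm with a two-finger parallel gripper is mounted at the origin on the work surface. World frame = base frame: x ahead of the robot, y to its left, z up, the work surface at z = 0. Lengths are in m, angles in rad, forces in N, time in s.
With the tool pointing down it reaches from about 0.375 to 0.825 m from the base axis. Payload 5.5 kg.
Tool frame: the origin (TCP) lies on the centre line of the jaws, within the pads' length; the fingertips stand env.tcp_to_tips ahead of it and the grasp point (between the pads) lies 3 mm ahead of it (env.tcp_to_tips is the distance from the TCP to the fingertips, in m); z points along the fingers, y is the direction in which the jaws open and shut (so a half turn about z gives the same grasp; the last joint's range is limited). The gripper opens to 85 mm and grips with 20 to 120 N. Pads are 22 mm wide; open, the fingers measure 114 mm over their backs; the gripper's body (76 mm by 85 mm) begins 54 mm behind the grasp point. The pads swing forward as they close: fully open they stand 13 mm farther back than shut.
Start: joints at [-1.313, 0.314, -0.047, 1.21, 0, 1.571], TCP at [0.153, -0.58, 0.253] pointing down, gripper open.
Joint ranges: [-2.67, 2.67], [-0.69, 1.73], [-1.03, 1.25], [-2.08, 2.16], [-1.42, 1.45], [-3.14, 3.14]. Speed limits (rad/s): [2.39, 2.39, 3.01, 3.14, 3.14, 3.14].

INTERFACE

Orientations are given as a unit quaternion [w, x, y, z].
In Python, from plant import env gives the robot as it stands.
- The arm moves only by the tool drive_tool, never from a script. Its argument "deltas" is a list of rows, each a list of 5 numbers: the shift along the world's x, y, z in cm, then the turn about the world's z in rad, then the closure, from 0 (fully open) to 1 (shut). A call has exactly 10 rows; each row is the pose to reach, as a shift and turn from the pose commanded when the call began; what a row does not reach only later rows make up. A row lasts 1/10 s, in which the tool goes at most 50 mm and 8.59 degrees, less where a joint would pass 70% of its speed; a pose out of reach is approached as far as the arm can. A call with a gripper value outside its range is refused whole. The fingers move at their own pace and stop on an object; the grip force is fixed at half the most. Time passes only in rows, so rows that repeat a pose let the fingers close, or fill a call up. It gives the time, the measured TCP pose, the force and the opening at its end, in the units of the state.
- env.get_state(): the state, without advancing time (a new reading comes with each control period).
- env.get_image(name): name is "scene" or "top" or "wrist"; returns the picture (480x640x3 uint8, blue, green, red); there is no depth.
- env.camera_model(name): a dict with "vertical_fov" (degrees; the focal length in pixels is half the picture's height over the tangent of half this angle, whatever the lens; pixels are square), "cx", "cy" (the principal point, pixels), "rvec" (rotation vector, rad) and "tvec" (3), from world to camera coordinates, as OpenCV has them; the wrist camera has in their place "hand_eye" (4x4, takes a point from camera to tool coordinates, whose origin is the TCP and whose axes are the flange's). Camera axes: x right, y down, z forward; pixel columns grow to the right and rows downward; lengths in m; the calibration is good to about 2 mm. The wrist camera is an equidistant fisheye: a pixel r from the principal point sees the ray r / f radians off the axis. A picture is of the moment at which its call begins: read the wrist's pose just before it. camera_model takes no time and is no camera call.
- env.finish_job(): hands the job in, once; it reports no verdict.
Trained networks look in the newest picture that a camera, given by its name, has taken for a name from the list of things; names that differ only in an ending like _2 or _b are one class to them, and where a whole thing is asked for, a point or a joint stands for the part that bears it (a point fixed in the world has none). Each returns a list of dicts, best first, with "score" (0 to 1); they miss things now and then, are a little off and sometimes report something else, mostly with a low value. They report only what shows in the picture. A call takes as long as a camera call.
- env.recognise(camera, query): "pixel" ([row, column] in pixels, amid what is visible of it).
- env.cut_out(camera, query): "pixels" (480x640 bool, what is visible of it) and "pixel" ([row, column] in pixels, amid what is visible of it).
The state is a dict: "t": time; "joint_positions": joint angles; "qd": joint speeds; "tau": joint torques, N m; "ee_pos": TCP position; "orientation": TCP orientation; "force": force on the tool from outside, world axes, zero at the start; "moment": the same for the moment, N m; "opening": opening from 0.0 (shut) to 1.0 (fully open).
Only numpy, scipy, OpenCV 4.12 (cv2) and the standard library are available. Lean on these libraries where they do the work, as an engineer would, in place of code of your own. Each camera call takes 0.05 s, during which the arm holds its last target. There are 200 camera calls.

TASK

Close up the repaired instrument: starting at the white rivet by the yellow dot, run the fingertips steadily along the L-shaped row and press all five rivets fully home in that order, round the corner to the last. Press lightly and do it in one pass, staying within about 2 cm of the cover from the first rivet to the last, then come clear. Pick nothing up: leave the case where it stands and do not disturb the small things on it or around it.

Things in the scene. Friction and masses are not known exactly. Their poses are not given: they have to be found in the camera images.
- case: dark steel case of a bench instrument lying loose on the blue mat (mat top 3 above the table), 220 (x) by 140 (y) by 60 high, about 3 kg; origin at the centre of its underside, z up. Its flat top is the cover. Knobs and a display on its -x end stick out 13. It may lie at any yaw.
- cover (a point): centre of the cover (the flat top face of the case, 60 above its underside); axes as the case. Five white push rivets stand in an L along two of its edges, at (x, y) = (-80, 48), (-27, 48), (26, 48), (80, 48), (80, -12) in this frame, rivet 0 to rivet 4. A flat yellow dot, 11 across, lies at (-102, 48) beside rivet 0.
- rivet0_top (a point): top of the dome of white push rivet 0 (next to the yellow dot, the first); moves down with it. Head 26 across with sides sloping at 30 degrees, standing 6 above the cover when up, 1 when fully home.
- rivet0 (a joint): how far rivet 0 is pressed in, m: 0 up (as at the start), 0.005 fully home against its stop. About 1.5 N moves it; it does not spring back. Its sloping sides let a fingertip sliding along at 1 to 2 above the cover push it down.
- rivet1_top (a point): top of the dome of white push rivet 1 (counted from the yellow dot); moves down with it. Head 26 across with sides sloping at 30 degrees, standing 6 above the cover when up, 1 when fully home.
- rivet1 (a joint): how far rivet 1 is pressed in, m: 0 up (as at the start), 0.005 fully home against its stop. About 1.5 N moves it; it does not spring back. Its sloping sides let a fingertip sliding along at 1 to 2 above the cover push it down.
- rivet2_top (a point): top of the dome of white push rivet 2 (counted from the yellow dot); moves down with it. Head 26 across with sides sloping at 30 degrees, standing 6 above the cover when up, 1 when fully home.
- rivet2 (a joint): how far rivet 2 is pressed in, m: 0 up (as at the start), 0.005 fully home against its stop. About 1.5 N moves it; it does not spring back. Its sloping sides let a fingertip sliding along at 1 to 2 above the cover push it down.
- rivet3_top (a point): top of the dome of white push rivet 3 (the corner of the L); moves down with it. Head 26 across with sides sloping at 30 degrees, standing 6 above the cover when up, 1 when fully home.
- rivet3 (a joint): how far rivet 3 is pressed in, m: 0 up (as at the start), 0.005 fully home against its stop. About 1.5 N moves it; it does not spring back. Its sloping sides let a fingertip sliding along at 1 to 2 above the cover push it down.
- rivet4_top (a point): top of the dome of white push rivet 4 (last of the row); moves down with it. Head 26 across with sides sloping at 30 degrees, standing 6 above the cover when up, 1 when fully home.
- rivet4 (a joint): how far rivet 4 is pressed in, m: 0 up (as at the start), 0.005 fully home against its stop. About 1.5 N moves it; it does not spring back. Its sloping sides let a fingertip sliding along at 1 to 2 above the cover push it down.
- screw_dish: shallow aluminium dish, 44 across, 14 high, standing loose on the cover; origin under its centre. Leave alone.
- dial_cap: red knob cap, 26 across, 18 high, standing loose on the cover; origin under its centre. Leave alone.
- spool: blue solder spool on end, 54 across, 35 high, loose on the mat; origin under its centre. Leave alone.
- flux_jar: white jar with red cap, 48 across, 45 high, loose on the mat; origin under its centre. Leave alone.
- cleaner: amber bottle, 44 across, 90 high, loose on the mat; origin under its centre. Leave alone.
- screwdriver: screwdriver lying on the mat, 170 long along its own x, up to 30 thick. Leave alone.
- multimeter: yellow handheld meter lying flat on the mat, 150 (x) by 75 by 34 high; origin under its centre. Leave alone.

How it is judged:
By the outcome, as a careful person would: the job done as asked, in the order asked, and still so for the second after the job is handed in, with the robot touching nothing.
It also fails if it takes over 48 s, if anything falls off the work surface, if the arm or the gripper's body presses on something with over 40 N, if the wrist force passes 120 N, or if a joint passes its speed limit or range.

## Working session

There is one attempt and no reset: what is moved stays moved. The work goes in short steps, Python scripts to look and compute and a tool call to move; the robot and the scene stay as the last step left them, time stands still between calls to the robot, and variables do not carry over. Pictures are saved under pics/ and viewed, about 8 in all and at most 12, crops included, and the job is handed in when it is done.

Besides the shell and the picture viewer there is one more tool, called in YAML: its name, and indented under it one key for each argument. drive_tool: Moves the arm, as the interface text tells. Its arguments: {"type":"object","properties":{"deltas":{"type":"array"}},"required":["deltas"]}

```bash
mkdir -p pics; ls; cat > h.py <<'E'
import numpy as np, cv2
from plant import env
def ray(cam,px):
    m=env.camera_model(cam); f=240/np.tan(np.radians(m["vertical_fov"])/2)
    R=cv2.Rodrigues(np.array(m["rvec"],float))[0]; t=np.array(m["tvec"],float).ravel()
    d=np.array([(px[1]-m["cx"])/f,(px[0]-m["cy"])/f,1.])
    return -R.T@t, R.T@d
def hit(cam,px,z):
    o,d=ray(cam,px); return o+d*(z-o[2])/d[2]
E
python3 - <<'E'
from h import *
print(env.tcp_to_tips, env.get_state())
for c in ("top","scene"):
    cv2.imwrite(f"pics/{c}0.png",env.get_image(c)); print(c,env.camera_model(c))
for q in ["case","rivet0_top","rivet4_top","rivet2_top"]:
    for r in env.recognise("top",q)[:5]: print(q,r, hit("top",r["pixel"],.067))
E
```

```text
pics
0.022 {'t': 0.0, 'joint_positions': array([-1.31302486e+00,  3.14226962e-01, -4.80698459e-02,  1.21022009e+00,
        7.61564784e-06,  1.57080438e+00]), 'qd': array([ 0.00026122, -0.00167235, -0.00020627,  0.00046198, -0.00050848,
       -0.00029853]), 'tau': array([-4.53883222e-04, -5.39595687e+01,  3.39747047e+01,  1.90018443e-02,
        3.42602857e-05, -1.58895531e-06]), 'ee_pos': array([ 0.15281885, -0.57964773,  0.25243803]), 'orientation': array([-8.53638397e-04,  9.91705876e-01,  1.28525153e-01, -1.06798921e-04]), 'force': array([-0.40934331, -0.56166584,  0.85707864]), 'moment': array([ 0.02217302, -0.00894885,  0.00502139]), 'opening': 1.0008596668843148}
top {'vertical_fov': 56.42204735739324, 'cx': 312.8650472343405, 'cy': 240.08925572855617, 'rvec': array([ 2.0924291 , -2.15023152,  0.11894748]), 'tvec': array([0.02864499, 0.61793064, 0.83130987])}
scene {'vertical_fov': 57.76297994622481, 'cx': 312.55132881783453, 'cy': 237.6067465706622, 'rvec': array([ 0.85178243,  2.58669185, -1.06288495]), 'tvec': array([ 0.48933733, -0.20466152,  1.11771857])}
case {'pixel': [268.0, 294.7], 'score': 0.82} [0.56272868 0.04700589 0.067     ]
case {'pixel': [225.7, 143.4], 'score': 0.19} [0.65441038 0.34378474 0.067     ]
rivet4_top {'pixel': [255.2, 261.7], 'score': 0.55} [0.58917197 0.11018687 0.067     ]
rivet4_top {'pixel': [299.9, 156.8], 'score': 0.46} [0.50893509 0.3126015  0.067     ]
rivet2_top {'pixel': [287.8, 284.5], 'score': 0.49} [0.52562203 0.0670683  0.067     ]
rivet2_top {'pixel': [264.3, 297.6], 'score': 0.42} [0.56965666 0.04132822 0.067     ]
```

View pics/top0.png

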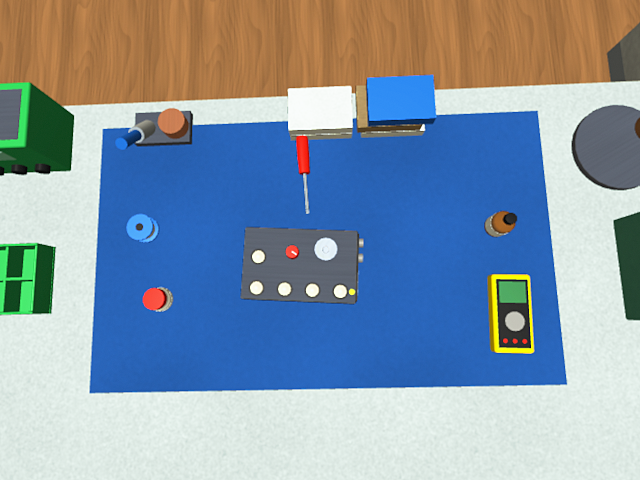

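View pics/scene0.png

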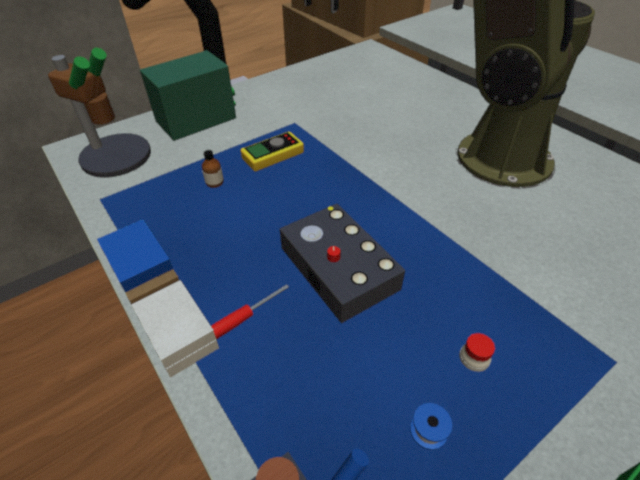

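The top view shows rivets 0–3 at (row, col) of about (292,340), (290,312), (289,284) and (288,256). Rivet 4 is at (257,258) and the yellow dot at (292,352). The scene view agrees. The dish and red cap stand well away from the L.

```bash
cat >> h.py <<'E'
M=np.array([[-80,48],[-27,48],[26,48],[80,48],[80,-12]])/1000.
def fit(P):
    a=M-M.mean(0); b=P-P.mean(0)
    y=np.arctan2((a[:,0]*b[:,1]-a[:,1]*b[:,0]).sum(),(a*b).sum())
    R=np.array([[np.cos(y),-np.sin(y)],[np.sin(y),np.cos(y)]])
    c=P.mean(0)-R@M.mean(0); Q=M@R.T+c
    return y,c,Q,P-Q
E
python3 - <<'E'
from h import *
I=cv2.imread("pics/top0.png"); g=I.astype(int)
m=((g.min(2)>130)&(g[...,2]>g[...,0]+8)).astype(np.uint8)
P=[]
for r,c in [(292,340),(290,312),(289,284),(288,256),(257,258)]:
    w=m[r-10:r+11,c-9:c+10]; n,l,s,ce=cv2.connectedComponentsWithStats(w)
    k=1+np.argmax(s[1:,4]); px=(ce[k][1]+r-10,ce[k][0]+c-9); print(px,s[k]); P.append(hit("top",px,.066)[:2])
y,c,Q,e=fit(np.array(P)); print(y,c,Q,e*1000,sep="\n")
E
```

```text
(np.float64(290.6923076923077), np.float64(340.1709401709402)) [  3   3  13  13 117]
(np.float64(289.66386554621846), np.float64(312.26050420168065)) [  3   4  13  13 119]
(np.float64(288.44628099173553), np.float64(284.31404958677683)) [  3   3  13  14 121]
(np.float64(287.12820512820514), np.float64(256.2564102564103)) [  3   3  13  14 117]
(np.float64(255.97345132743362), np.float64(258.20353982300884)) [  3   3  13  13 113]
1.5027369528730623
[0.57066141 0.03821488]
[[ 0.51733199 -0.03833558]
 [ 0.52093635  0.01454172]
 [ 0.52454071  0.06741902]
 [ 0.52821308  0.121294  ]
 [ 0.58807417  0.11721359]]
[[ 0.1707628   0.1542115 ]
 [-0.14500496 -0.05469835]
 [-0.0810696   0.12740322]
 [ 0.13446538 -0.13769742]
 [-0.07915361 -0.08921895]]
```

drive_tool:
  deltas:
    - [4,5,0,0,1]
    - [7,9,0,0,1]
    - [10,14,0,0,1]
    - [13,19,0,0,1]
    - [16,23,0,0,1]
    - [19,28,0,0,1]
    - [22,33,0,0,1]
    - [25,38,0,0,1]
    - [28,43,0,0,1]
    - [30,46,0,0,1]

```text
t: 1.3
ee_pos: [0.4273, -0.1604, 0.2536]
orientation: [0.0, 0.992, 0.128, 0.0]
force: [0.8, -1.1, -0.1]
opening: -0.001
```

drive_tool:
  deltas:
    - [2,2,-2,-0.1,1]
    - [4,4,-4,-0.2,1]
    - [6,6,-6,-0.325,1]
    - [6,8,-8,-0.325,1]
    - [6,8,-10,-0.325,1]
    - [6,8,-11,-0.325,1]
    - [6,8,-11,-0.325,1]
    - [6,8,-11,-0.325,1]
    - [6,8,-11,-0.325,1]
    - [6,8,-11,-0.325,1]

```text
t: 2.3
ee_pos: [0.4873, -0.0828, 0.1443]
orientation: [0.0, 0.999, -0.034, 0.001]
force: [-0.8, -0.4, 0.1]
opening: -0.002
```

```bash
python3 - <<'E'
from h import *
s=env.get_state(); print(s["t"],s["ee_pos"],s["orientation"],s["force"],s["opening"])
cv2.imwrite("pics/w1.png",env.get_image("wrist"))
m=env.camera_model("wrist"); H=np.array(m["hand_eye"]); f=240/np.tan(np.radians(m["vertical_fov"])/2)
from scipy.spatial.transform import Rotation as Ro
q=s["orientation"]; R=Ro.from_quat(list(q[1:])+[q[0]]).as_matrix()
I=cv2.imread("pics/w1.png")
Q=[(.5173,-.0383),(.5209,.0145),(.5245,.0674),(.5282,.1213),(.5881,.1172)]
for x,y in Q:
    p=R.T@(np.array([x,y,.066])-s["ee_pos"]); p=np.linalg.inv(H)@np.append(p,1); p=p[:3]
    th=np.arctan2(np.hypot(p[0],p[1]),p[2]); u=p[:2]/np.hypot(*p[:2])*th*f
    c=(int(round(m["cx"]+u[0])),int(round(m["cy"]+u[1]))); print(c); cv2.drawMarker(I,c,(255,0,255),0,14,1)
cv2.imwrite("pics/w1m.png",I)
E
```

```text
2.3 [ 0.48729635 -0.08278069  0.14430823] [ 1.21498007e-04  9.99423586e-01 -3.39361824e-02  9.03581298e-04] [-0.78494781 -0.38598254  0.10369197] -0.0024098395493937657
(232, 216)
(146, 217)
(76, 219)
(21, 221)
(13, 135)
```

View pics/w1m.png

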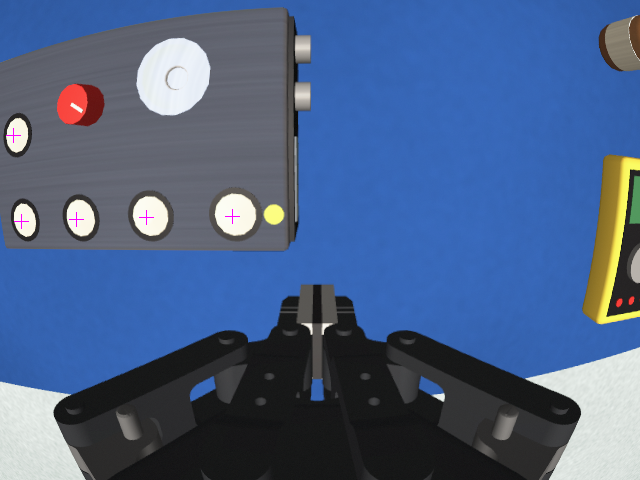

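Projected rivet positions land on the rivets in the wrist view to within about 4 px (1–2 mm), e.g. rivet 0 at col 236, row 215. Next I hover over rivet 0.

drive_tool:
  deltas:
    - [1.5,2.2,0,0,1]
    - [3,4.4,0,0,1]
    - [3,4.4,-1,0,1]
    - [3,4.4,-2,0,1]
    - [3,4.4,-3,0,1]
    - [3,4.4,-4,0,1]
    - [3,4.4,-4.5,0,1]
    - [3,4.4,-4.5,0,1]
    - [3,4.4,-4.5,0,1]
    - [3,4.4,-4.5,0,1]

```text
t: 3.35
ee_pos: [0.517, -0.0385, 0.0987]
orientation: [0.0, 0.999, -0.034, 0.0]
force: [1.3, -0.0, -0.3]
opening: 0.003
```

drive_tool:
  deltas:
    - [0,0,-0.2,0,1]
    - [0,0,-0.4,0,1]
    - [0,0,-0.6,0,1]
    - [0,0,-0.8,0,1]
    - [0,0,-0.9,0,1]
    - [0,0,-1.0,0,1]
    - [0,0,-1.1,0,1]
    - [0,0,-1.15,0,1]
    - [0,0,-1.2,0,1]
    - [0,0,-1.2,0,1]

```text
t: 4.35
ee_pos: [0.5166, -0.0383, 0.0863]
orientation: [-0.0, 0.999, -0.034, 0.0]
force: [0.3, 1.5, 0.3]
opening: -0.001
```

drive_tool:
  deltas:
    - [0,0,-0.02,0,1]
    - [0,0,-0.03,0,1]
    - [0,0,-0.04,0,1]
    - [0,0,-0.05,0,1]
    - [0,0,-0.06,0,1]
    - [0,0,-0.06,0,1]
    - [0,0,-0.06,0,1]
    - [0,0,-0.06,0,1]
    - [0,0,-0.06,0,1]
    - [0,0,-0.06,0,1]

```text
t: 5.35
ee_pos: [0.5167, -0.0383, 0.0857]
orientation: [0.0, 0.999, -0.034, 0.0]
force: [-0.3, -0.4, 1.8]
opening: 0.002
```

```bash
python3 - <<'E'
from h import *
F=[]
for i in range(4):
    cv2.imwrite("pics/w2.png",env.get_image("wrist")); s=env.get_state(); F.append(s["force"])
print(s["t"],s["ee_pos"],np.round(F,2))
cv2.imwrite("pics/w2c.png",cv2.resize(cv2.imread("pics/w2.png")[160:400,160:480],None,fx=2.4,fy=2.4))
E
```

```text
5.55 [ 0.51664164 -0.03833302  0.08573803] [[-0.1   0.09  2.31]
 [-0.53  0.97  2.27]
 [ 0.35  0.41  2.15]
 [ 0.02  0.16  2.22]]
```

View pics/w2c.png

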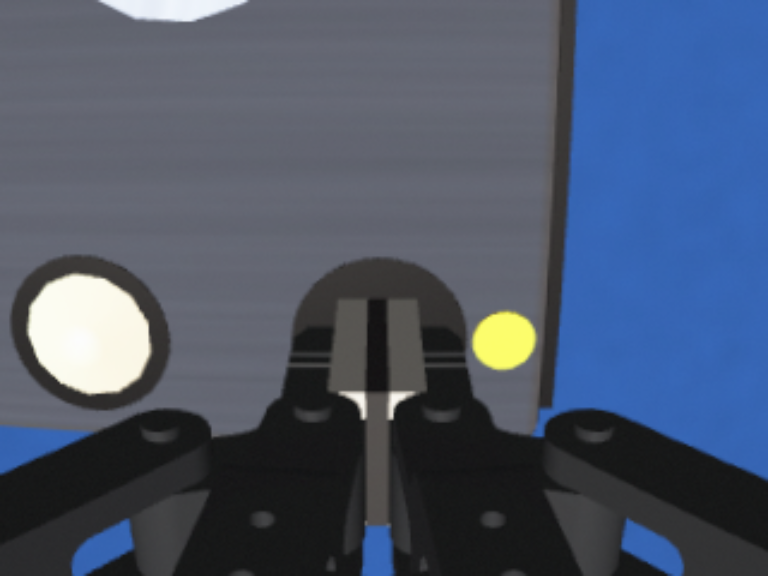

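The crop shows the tips squarely on rivet 0. The visible part of the head is dark and flush, with the yellow dot to its right. Now a stiffness check to confirm it has reached its stop.

drive_tool:
  deltas:
    - [0,0,-0.01,0,1]
    - [0,0,-0.02,0,1]
    - [0,0,-0.03,0,1]
    - [0,0,-0.04,0,1]
    - [0,0,-0.05,0,1]
    - [0,0,-0.05,0,1]
    - [0,0,-0.05,0,1]
    - [0,0,-0.05,0,1]
    - [0,0,-0.05,0,1]
    - [0,0,-0.05,0,1]

```text
t: 6.55
ee_pos: [0.5167, -0.0383, 0.0855]
orientation: [-0.0, 0.999, -0.034, 0.0]
force: [-1.9, -0.1, 6.0]
opening: -0.003
```

The extra 0.5 mm raised the force from 2 N to 6 N with only 0.2 mm of travel, so rivet 0 is on its stop. Next I lift about 1 mm and slide to rivet 1.

drive_tool:
  deltas:
    - [0,0,0.1,0,1]
    - [0.04,0.59,0.12,0,1]
    - [0.08,1.18,0.12,0,1]
    - [0.12,1.76,0.12,0,1]
    - [0.16,2.35,0.12,0,1]
    - [0.2,2.94,0.12,0,1]
    - [0.24,3.53,0.12,0,1]
    - [0.28,4.11,0.12,0,1]
    - [0.32,4.7,0.12,0,1]
    - [0.36,5.29,0.12,0,1]

```text
t: 7.55
ee_pos: [0.5194, -0.01, 0.0864]
orientation: [-0.011, 1.0, -0.016, -0.0]
force: [-0.8, 0.5, 0.6]
opening: -0.005
```

drive_tool:
  deltas:
    - [0,0,-0.04,0,1]
    - [0,0,-0.07,0,1]
    - [0,0,-0.1,0,1]
    - [0,0,-0.11,0,1]
    - [0,0,-0.12,0,1]
    - [0,0,-0.12,0,1]
    - [0,0,-0.12,0,1]
    - [0,0,-0.12,0,1]
    - [0,0,-0.12,0,1]
    - [0,0,-0.12,0,1]

```text
t: 8.55
ee_pos: [0.5194, -0.0103, 0.0852]
orientation: [-0.011, 1.0, -0.016, 0.0]
force: [0.7, -0.5, 0.6]
opening: -0.001
```

```bash
python3 - <<'E'
from h import *
s=env.get_state()
for k in s: print(k,np.round(s[k],4))
E
```

```text
t 8.55
joint_positions [-0.0325  0.2966 -0.4815  0.7931  0.0214  3.1406]
qd [ 0.0002  0.0003  0.0004  0.0006 -0.0005  0.0004]
tau [ 7.16000e-02 -4.72326e+01  2.83949e+01 -2.22000e-02  1.37700e-01
 -4.00000e-04]
ee_pos [ 0.5194 -0.0103  0.0852]
orientation [-0.0107  0.9998 -0.0157  0.    ]
force [ 0.7332 -0.4925  0.6448]
moment [-0.0617 -0.0124  0.0376]
opening -0.0009
```

Joint 6 reached its limit (3.14), so the slide stopped 25 mm short of rivet 1, clear of it and touching nothing. Turning the tool +0.5 rad frees the joint, so I do that at the same height and then carry on.

drive_tool:
  deltas:
    - [0,0,0.1,0.05,1]
    - [0,0,0.12,0.17,1]
    - [0,0,0.12,0.29,1]
    - [0,0,0.12,0.4,1]
    - [0,0,0.12,0.5,1]
    - [0.03,0.5,0.12,0.5,1]
    - [0.06,1.0,0.12,0.5,1]
    - [0.09,1.5,0.12,0.5,1]
    - [0.12,2.0,0.12,0.5,1]
    - [0.15,2.48,0.12,0.5,1]

```text
t: 9.55
ee_pos: [0.5209, 0.0153, 0.0865]
orientation: [-0.011, 0.973, 0.232, -0.003]
force: [0.7, -1.7, 1.4]
opening: -0.0
```

```bash
python3 - <<'E'
from h import *
env.get_image("wrist"); s=env.get_state()
for k in s: print(k,np.round(s[k],4))
E
```

```text
t 9.6
joint_positions [ 0.0186  0.3047 -0.4667  0.8091  0.0202  2.6911]
qd [-0.0097 -0.0014  0.0007 -0.0041  0.0003 -0.0236]
tau [-7.44300e-01 -4.72172e+01  2.78474e+01  1.39600e-01  8.22000e-02
  9.50000e-03]
ee_pos [0.5209 0.0159 0.0864]
orientation [-0.0109  0.9726  0.2323 -0.0026]
force [ 0.1208 -0.0773  1.1566]
moment [0.0027 0.0143 0.0468]
opening -0.0026
```

drive_tool:
  deltas:
    - [0,-0.1,-0.04,0,1]
    - [0,-0.1,-0.07,0,1]
    - [0,-0.1,-0.1,0,1]
    - [0,-0.1,-0.12,0,1]
    - [0,-0.1,-0.13,0,1]
    - [0,-0.1,-0.14,0,1]
    - [0,-0.1,-0.14,0,1]
    - [0,-0.1,-0.14,0,1]
    - [0,-0.1,-0.14,0,1]
    - [0,-0.1,-0.14,0,1]

```text
t: 10.6
ee_pos: [0.521, 0.014, 0.0855]
orientation: [-0.011, 0.973, 0.232, -0.002]
force: [-1.3, 2.3, 6.9]
opening: -0.003
```

Rivet 1 is home: 6.9 N at the same height as rivet 0. On to rivet 2.

drive_tool:
  deltas:
    - [0,0,0.1,0,1]
    - [0.04,0.59,0.12,0,1]
    - [0.08,1.18,0.12,0,1]
    - [0.12,1.77,0.12,0,1]
    - [0.16,2.36,0.12,0,1]
    - [0.2,2.95,0.12,0,1]
    - [0.24,3.54,0.12,0,1]
    - [0.28,4.13,0.12,0,1]
    - [0.32,4.72,0.12,0,1]
    - [0.36,5.3,0.12,0,1]

```text
t: 11.6
ee_pos: [0.5246, 0.0672, 0.0863]
orientation: [-0.011, 0.973, 0.232, -0.003]
force: [0.0, -0.9, 0.2]
opening: 0.001
```

drive_tool:
  deltas:
    - [0,0,-0.04,0,1]
    - [0,0,-0.07,0,1]
    - [0,0,-0.1,0,1]
    - [0,0,-0.11,0,1]
    - [0,0,-0.12,0,1]
    - [0,0,-0.12,0,1]
    - [0,0,-0.12,0,1]
    - [0,0,-0.12,0,1]
    - [0,0,-0.12,0,1]
    - [0,0,-0.12,0,1]

```text
t: 12.6
ee_pos: [0.5247, 0.0673, 0.0855]
orientation: [-0.011, 0.973, 0.232, -0.002]
force: [-2.0, 4.3, 5.9]
opening: 0.002
```

Rivet 2 is home (5.9 N, same height). Next is the corner, rivet 3.

drive_tool:
  deltas:
    - [0,0,0.1,0,1]
    - [0.04,0.6,0.12,0,1]
    - [0.08,1.2,0.12,0,1]
    - [0.12,1.8,0.12,0,1]
    - [0.16,2.4,0.12,0,1]
    - [0.2,3.0,0.12,0,1]
    - [0.24,3.6,0.12,0,1]
    - [0.28,4.2,0.12,0,1]
    - [0.32,4.8,0.12,0,1]
    - [0.36,5.4,0.12,0,1]

```text
t: 13.6
ee_pos: [0.5282, 0.1213, 0.0863]
orientation: [-0.011, 0.973, 0.232, -0.003]
force: [-0.0, -1.2, 2.6]
opening: 0.0
```

drive_tool:
  deltas:
    - [0,0,-0.04,0,1]
    - [0,0,-0.07,0,1]
    - [0,0,-0.1,0,1]
    - [0,0,-0.11,0,1]
    - [0,0,-0.12,0,1]
    - [0,0,-0.12,0,1]
    - [0,0,-0.12,0,1]
    - [0,0,-0.12,0,1]
    - [0,0,-0.12,0,1]
    - [0,0,-0.12,0,1]

```text
t: 14.6
ee_pos: [0.5283, 0.1213, 0.0855]
orientation: [-0.011, 0.973, 0.232, -0.002]
force: [-0.7, 3.3, 5.8]
opening: -0.002
```

Rivet 3 is home (5.8 N). Now round the corner to rivet 4 at (0.588, 0.117).

drive_tool:
  deltas:
    - [0,0,0.1,0,1]
    - [0.66,-0.04,0.12,0,1]
    - [1.33,-0.09,0.12,0,1]
    - [2.0,-0.14,0.12,0,1]
    - [2.66,-0.18,0.12,0,1]
    - [3.33,-0.23,0.12,0,1]
    - [4.0,-0.27,0.12,0,1]
    - [4.66,-0.32,0.12,0,1]
    - [5.33,-0.37,0.12,0,1]
    - [6.0,-0.41,0.12,0,1]

```text
t: 15.6
ee_pos: [0.5892, 0.1165, 0.0863]
orientation: [-0.01, 0.973, 0.232, -0.002]
force: [-1.0, 0.0, -0.1]
opening: 0.0
```

drive_tool:
  deltas:
    - [0,0,-0.04,0,1]
    - [0,0,-0.07,0,1]
    - [0,0,-0.1,0,1]
    - [0,0,-0.11,0,1]
    - [0,0,-0.12,0,1]
    - [0,0,-0.12,0,1]
    - [0,0,-0.12,0,1]
    - [0,0,-0.12,0,1]
    - [0,0,-0.12,0,1]
    - [0,0,-0.12,0,1]

```text
t: 16.6
ee_pos: [0.5888, 0.1165, 0.0856]
orientation: [-0.01, 0.973, 0.232, -0.002]
force: [2.5, 0.5, 5.7]
opening: -0.001
```

Rivet 4 is home (5.7 N, same height). Now I come clear, straight up and back to where I can see the whole L.

drive_tool:
  deltas:
    - [0,0,1,0,1]
    - [0,0,3,0,1]
    - [0,0,6,0,1]
    - [0,0,9,0,1]
    - [0,0,12,0,1]
    - [-2,-4,14,0,1]
    - [-4,-8,14,0,1]
    - [-6,-11,14,0,1]
    - [-9,-14,14,0,1]
    - [-12,-14,14,0,1]

```text
t: 17.6
ee_pos: [0.4658, -0.0259, 0.2246]
orientation: [-0.01, 0.973, 0.23, -0.004]
force: [0.9, 0.2, 0.7]
opening: 0.0
```

```bash
python3 - <<'E'
from h import *
W=env.get_image("wrist"); s=env.get_state(); T=env.get_image("top"); S=env.get_image("scene")
cv2.imwrite("pics/w3.png",W)
a=cv2.resize(S[190:340,260:430],(680,600)); cv2.imwrite("pics/s3.png",a); cv2.imwrite("pics/t3.png",T)
print(s["t"],s["ee_pos"],s["force"])
O=cv2.imread("pics/top0.png"); d=cv2.absdiff(O,T).max(2)>45; r,c=np.nonzero(d); print(len(r))
E
```

```text
17.65 [ 0.4606961  -0.02463392  0.22420348] [-7.55581234  0.90445309 -1.10674778]
48469
```

View pics/w3.png

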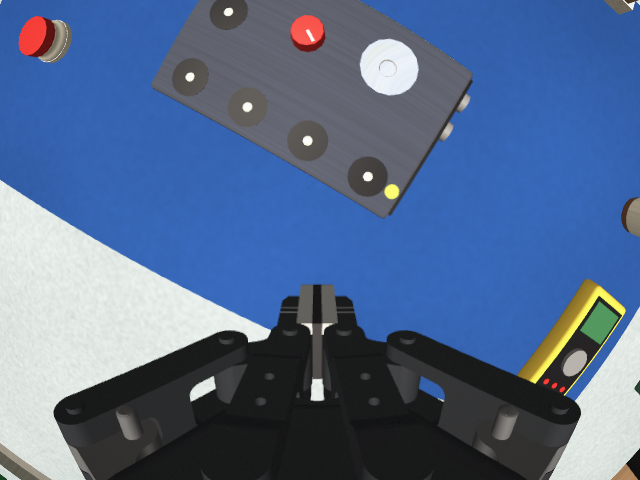

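View pics/s3.png

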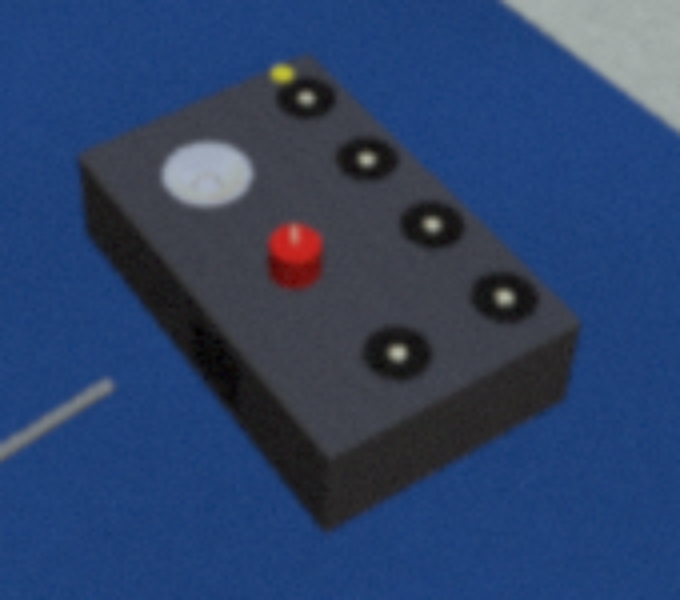

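Both views show all five rivets equally sunk, each a dark seat with only a small white cap tip, and the dish and red cap standing in place. A quick check that the case hasn't shifted, then I hand in.

```bash
python3 - <<'E'
from h import *
g=lambda I:np.float32(cv2.cvtColor(I,cv2.COLOR_BGR2GRAY))
O=g(cv2.imread("pics/scene0.png")); S=env.get_image("scene"); S=g(S)
for n,(r0,r1,c0,c1) in dict(dish_cap=(222,266,298,345),corner=(280,325,318,365),driver=(270,345,205,280),left=(225,300,275,330)).items():
    t=O[r0:r1,c0:c1]; R=cv2.matchTemplate(S[r0-6:r1+6,c0-6:c1+6],t,cv2.TM_CCOEFF_NORMED); print(n,np.array(cv2.minMaxLoc(R)[3])-6,R.max())
s=env.get_state(); print(s["t"],np.abs(s["qd"]).max())
env.finish_job()
E
```

```text
dish_cap [0 0] 0.9968027
corner [-2 -3] 0.6583547
driver [0 0] 0.98733723
left [0 0] 0.99454707
17.8 0.033026201864148536
the job is handed in; nothing more can be done
```

All five rivets were pressed home in order, 0 to 4, in one low pass, and I've handed the job in at about 18 s.

- **Rivets:** each was pressed against its stop at the same tool height (about 85.5 mm) with about 6–7 N. The last wrist and scene pictures show all five sunk alike.
- **Interruption in the pass:** joint 6 reached the end of its range between rivets 0 and 1. The tool stopped about 25 mm short of rivet 1, touching nothing, and picked up about 1.3° of tilt, which stayed. I turned it 0.5 rad at the same height and carried on.
- **Case and objects:** comparing the scene picture before and after showed no shift of the case's left edge, the dish, the red cap or the screwdriver.
- **Check that disagreed:** the patch at the case's near corner matched poorly (0.66, apparent shift −2, −3 px). I think that is because the patch includes the edge of rivet 4, whose look changed, but I did not confirm it.
- **Not measured again:** I did not re-measure the spool, jar, bottle and multimeter, but the arm went nowhere near them.
- **At hand-in:** the gripper was clear of everything and nearly still (largest joint speed 0.03 rad/s). One force reading taken while it was still slowing down showed −7.6 N, which I put down to braking.

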